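# Take the oyster clamp off its T-track and put it in the steel tray

### The job

The last pearl oyster is done: slide the orange oyster clamp along its aluminium T-track to the open (green) end, lift it off there, and set it down upright on its foot on the free part of the floor of the steel tray, next to the oyster lying in it. Lower it all the way down before letting go, do not drop it, and leave the oysters and the other things on the bench where they are.

Things in the scene. Friction and masses are not known exactly. Their poses are not given: they have to be found in the camera images.
- holder_grip (a point): Centre of the orange block of the loose oyster clamp (about 0.4 kg), captive on the T-track at the start. The block is 44 (x) x 36 (y) x 50 mm tall, with two steel jaws 22 mm tall on top. x runs along the track to its open end, z up. Grip the block across y (both sides clear); a screw with a black knob sticks out 44 mm from the mid-axis on the +x side, level with the jaws.
- holder_foot (a point): Centre of the underside of the clamp's foot, 57 mm straight below holder_grip, same axes. From the bottom up: flat steel foot 64 x 42 x 8 mm, neck 50 x 12 x 12 mm, dark saddle 64 x 54 x 12 mm, then the orange block; 104 mm tall in all. It can stand on the foot.
- track_closed (a point): On the centre line of the fixed T-track (280 x 72 mm) at its closed end (red stop), at the top of the lips; x runs to the open end. Floor 6 mm thick, channel 48 mm wide and 10.5 mm high inside, lips 6 mm thick leaving an 18 mm slot (top at 22.5 mm). They hold the clamp's foot down with 3 mm play at each side and 2.5 mm above. It is waxed and slides easily (1 to 2 N).
- track_mouth (a point): On the track's centre line, on the channel floor (6 mm above the bench), where the lips end, 200 mm from track_closed; same axes. Beyond it the floor, painted green, goes on for 80 mm with side edges only 4 mm high. The foot can be lifted out once its whole length is past this point: clamp's middle at least 32 mm beyond it.
- track_end (a point): On the track's centre line on the floor at the very end of the open bay, 80 mm beyond track_mouth; there is no end wall. The bench is 6 mm lower. Same axes.
- tray_floor (a point): Centre of the inner floor (4 mm above the bench) of the fixed open steel tray, 260 (x) x 190 (y) x 30 mm high, inside 252 x 182 mm, rim turned out 7 mm. It stands left or right of the track; a wooden board of the same size with two oysters lies on the other side. Axes along the tray's sides, z up. The half at +x is free.
- oyster_a_center (a point): Middle of the dark oyster shell lying in the tray in the half at -x, about 85 mm across and 21 mm tall, loose.
- oyster_b_center (a point): An oyster shell on the wooden board, about 85 mm across and 21 mm tall, loose; leave alone.
- oyster_c_center (a point): The other oyster shell on the wooden board, slightly smaller, loose; leave alone.
- bottle: Loose milky bottle with a red cap, 72 mm in diameter, 190 mm tall, beyond the track; origin at the centre of its underside. Leave alone.
- glass: Loose drinking glass, 76 mm in diameter, 85 mm tall, beyond the track; origin under its centre. Leave alone.
- bowl: Loose white bowl, 110 mm in diameter, 45 mm tall, beyond the track; origin under its centre. Leave alone.
- pliers: Loose pliers lying flat, 170 mm long, 14 mm tall, near the robot's left; origin at the middle of the underside. Leave alone.
- scraper: Loose shell scraper lying flat, a wide blade on a dark wooden handle, 180 mm long, near the robot's right; origin near its middle. Leave alone.
Mind the look-alikes: they are no part of the job. What is shaped like the part that bears holder_grip but purple or turquoise is not meant.

How it is judged (in metres and radians):
On the way, in this order (a step that is already met when the one before it is completed fails the run):
1. the clamp's middle is slid over 25 mm past the lips' end while still down on the track: within 12 mm of its centre line, foot less than 12 mm above the channel floor (x of holder_foot in the frame of track_mouth above 0.025 m and y of holder_foot in the frame of track_mouth between -0.012 and 0.012 m and z of holder_foot in the frame of track_mouth below 0.012 m), for 0.05 s.
2. the clamp is lowered into the tray while still held: its foot less than 12 mm above the tray floor, inside the walls, fingers touching it (z of holder_foot in the frame of tray_floor below 0.012 m and x of holder_foot in the frame of tray_floor between -0.12 and 0.12 m and y of holder_foot in the frame of tray_floor between -0.085 and 0.085 m and contact force between the fingers and holder above 0.3 N), for 0.05 s.
At the end, for the whole second after the job is handed in: The clamp stands upright (within 0.1 rad) on its foot on the tray's floor (underside within 4 mm of it), inside the walls, released and at rest; oysters and bench things are where they were (z of holder_foot in the frame of tray_floor between -0.004 and 0.004 m and x of holder_foot in the frame of tray_floor between -0.12 and 0.12 m and y of holder_foot in the frame of tray_floor between -0.085 and 0.085 m and angle between holder_grip's own z axis and vertical below 0.1 rad and linear speed of holder below 0.02 m/s); the robot touches nothing.
It fails at once if an oyster is moved more than 30 mm (distance of any of oyster_a_center, oyster_b_center, oyster_c_center from where it was at the start of the episode above 0.03 m).
It fails at once if the bottle, glass, bowl, pliers or scraper is moved more than 30 mm (distance of any of bottle, glass, bowl, pliers, scraper from where it was at the start of the episode above 0.03 m).
It also fails if it takes over 51 s, if anything falls off the work surface, if the arm or the gripper's body presses on something with over 40 N, if the wrist force passes 120 N, or if a joint passes its speed limit or range.

### The arm

A 7-joint arm with a two-finger parallel gripper is mounted at the origin on the work surface. World frame = base frame: x ahead of the robot, y to its left, z up, the work surface at z = 0. Lengths are in m, angles in degrees, forces in N, time in s.
With the tool pointing down it reaches from about 0.425 to 0.875 m from the base axis. Payload 4.7 kg.
Tool frame: the origin (TCP) lies on the centre line of the jaws, within the pads' length; the fingertips stand 11 mm ahead of it and the grasp point (between the pads) lies 8 mm behind it; z points along the fingers, y is the direction in which the jaws open and shut (so a half turn about z gives the same grasp; the last joint's range is limited). The gripper opens to 87 mm and grips with 3 to 60 N. Pads are 19 mm wide; open, the fingers measure 117 mm over their backs; the gripper's body (75 mm by 190 mm) begins 51 mm behind the grasp point.
Start: joints at [0.808, 18.392, -4.016, 83.108, 1.295, 78.541, -3.26], TCP at [0.65, -0, 0.234] pointing down, gripper open.
Joint ranges: [-163.93, 163.93], [-17.29, 119.83], [-79.2, 71.16], [3.27, 140.29], [-89.18, 269.18], [5.43, 117.66], [-154.24, 154.24]. Speed limits (degrees/s): [147.25, 147.25, 180, 180, 180, 180, 180].

### API

Orientations are given as [roll, pitch, yaw] about the fixed x, y, z axes, in that order (R = Rz(yaw) Ry(pitch) Rx(roll)).
In Python, from cell import env gives the robot as it stands.
- The arm moves only by the tool servo_tool, never from a script. Its argument "moves" is text: rows parted by semicolons, each of 7 numbers parted by spaces: the shift along the tool's x, y, z as a fraction of full scale, then the turn, a rotation vector about the tool's x, y, z as a fraction of full scale, then the gripper's target within -1 to 1 (shut at 1, half-way at 0, fully open at -1). A call has 1 to 20 rows; each row shifts and turns the pose as measured when the row begins, along the tool's axes as they then stand; what a row does not reach is not made up. Full scale, the value 1, is 1000 mm for a shift and 0.5 rad for a turn. A row lasts 1/12 s, in which the tool goes at most 41.7 mm and 7.16 degrees, less where a joint would pass 70% of its speed; a pose out of reach is approached as far as the arm can. A call with a number of a shift or a turn outside -1 to 1 is refused whole. A call with a gripper value outside its range is refused whole. The fingers move at their own pace and stop on an object; "squeeze" is the grip in N (left out, the last holds). Time passes only in rows, so rows that do not move let the fingers close. It gives the time, the measured TCP pose, the force and the opening at its end, in the units of the state.
- env.get_obs(): the state, without advancing time (a new reading comes with each control period).
- env.read_camera(name): name is "scene" or "side" or "wrist"; returns a dict with "img" (400x640x3 uint8, red, green, blue), "range_z" (400x640 float32, m along the optical axis (not along the pixel's ray), 0 where there is no reading), "mtx" (3x3 intrinsics, pixels), "T" (4x4, takes a point from camera to world coordinates); the wrist camera has in their place "hand_eye" (4x4, takes a point from camera to tool coordinates, whose origin is the TCP and whose axes are the flange's). Camera axes: x right, y up, looking along -z (the intrinsics and any distortion apply to the point x, -y, -z); pixel columns grow to the right and rows downward; lengths in m; the calibration is good to about 2 mm. A picture is of the moment at which its call begins: read the wrist's pose just before it.
- env.sign_off(): hands the job in, once; it reports no verdict.
The state is a dict: "time_s": time; "qpos": joint angles; "joint_velocities": joint speeds; "effort": joint torques, N m; "tool_pos": TCP position; "tool_rot": TCP orientation; "force": force on the tool from outside, world axes, zero at the start; "wrist_torque": the same for the moment, N m; "grip_width": finger opening in m.
Only numpy, scipy, OpenCV 4.12 (cv2) and the standard library are available. Lean on these libraries where they do the work, as an engineer would, in place of code of your own. Each camera call takes 0.05 s, during which the arm holds its last target.

## Working session

There is one attempt and no reset: what is moved stays moved. The work goes in short steps, Python scripts to look and compute and a tool call to move; the robot and the scene stay as the last step left them, time stands still between calls to the robot, and variables do not carry over. Pictures are saved under pics/ and viewed, and the job is handed in when it is done.

Besides the shell and the picture viewer there is one more tool, called after "Emit:" as a command line: name --argument value ..., lists and objects as JSON in quotes. servo_tool: Moves the arm, as the interface text tells. Its arguments: {"type":"object","properties":{"moves":{"type":"string"},"squeeze":{"type":"number"}},"required":["moves"]}

```bash
ls; mkdir -p pics
python3 - <<'E'
from cell import env
import cv2
o=env.get_obs(); print(o)
for n in ["scene","side","wrist"]:
    c=env.read_camera(n)
    cv2.imwrite(f"pics/{n}0.png",c["img"][:,:,::-1])
    print(n,c["mtx"].tolist(),(c["T"] if "T" in c else c["hand_eye"]).round(4).tolist(), (c["range_z"]>0).mean(), [k for k in c])
E
```

```text
pics
{'time_s': 0.0, 'qpos': array([ 0.8081184 , 18.438392  , -4.01702801, 83.17278006,  1.29587455,
       78.54105248, -3.26130101]), 'joint_velocities': array([ 0.10921224, -0.05078406, -0.09382457,  0.12080482,  0.01093606,
       -0.08092722, -0.0274118 ]), 'effort': array([-2.58547143e-04, -4.91284704e+01, -4.03903294e-01, -3.12526345e+01,
       -6.40594075e-02,  4.37659642e-02,  1.61017233e-04]), 'tool_pos': array([ 6.49481942e-01, -4.15783868e-05,  2.32487862e-01]), 'tool_rot': array([-1.79893072e+02,  6.06133256e-03,  9.00018835e+01]), 'force': array([-0.43754369,  0.38304613,  0.66357919]), 'wrist_torque': array([ 0.01632274,  0.03390053, -0.0141316 ]), 'grip_width': 0.08711269842779952}
scene [[489.2994329201443, 0.0, 315.27939502458435], [0.0, 489.2994329201443, 202.41549779152797], [0.0, 0.0, 1.0]] [[0.3933, -0.542, 0.7427, 1.3502], [0.9192, 0.2138, -0.3307, -0.3528], [0.0205, 0.8127, 0.5823, 0.7205], [0.0, 0.0, 0.0, 1.0]] 0.9956875 ['img', 'range_z', 'mtx', 'T']
side [[505.5666458128624, 0.0, 318.9405702646499], [0.0, 505.5666458128624, 203.14176068759684], [0.0, 0.0, 1.0]] [[0.8748, 0.3656, -0.3179, 0.0573], [-0.4845, 0.6623, -0.5716, -0.8178], [0.0015, 0.654, 0.7565, 1.1712], [0.0, 0.0, 0.0, 1.0]] 0.99596484375 ['img', 'range_z', 'mtx', 'T']
wrist [[346.47680046354486, 0.0, 322.5697610044762], [0.0, 346.47680046354486, 196.90669929058333], [0.0, 0.0, 1.0]] [[-0.0003, 0.9584, 0.2855, 0.079], [1.0, 0.0005, -0.0006, 0.0003], [-0.0007, 0.2855, -0.9584, -0.1516], [0.0, 0.0, 0.0, 1.0]] 0.99593359375 ['img', 'range_z', 'mtx', 'hand_eye']
```

View pics/scene0.png

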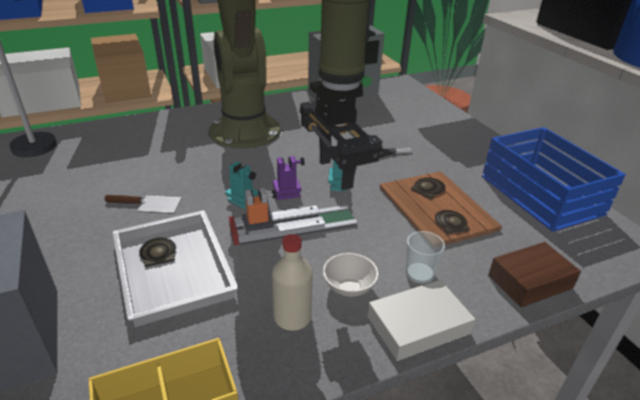

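View pics/side0.png

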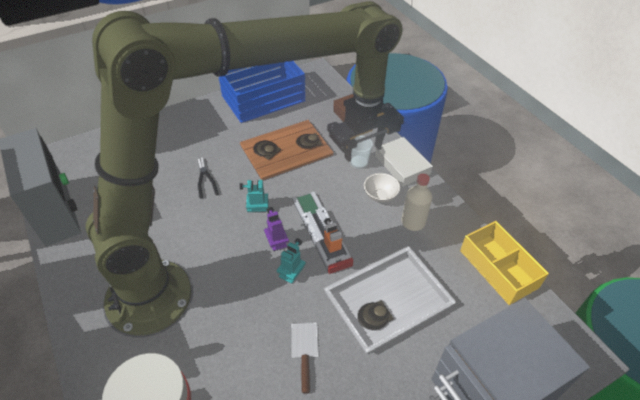

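View pics/wrist0.png

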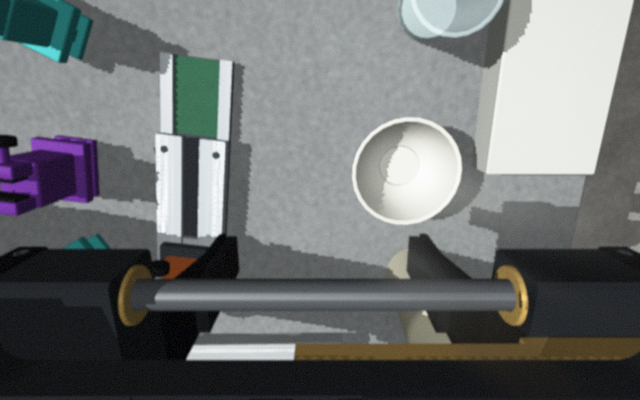

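The pictures show:
- **Scene camera:** orange clamp at about (258,208), red stop at (234,230), green bay at (338,216), tray at (175,265) with its oyster at (158,250), bottle at (292,290).
- **Side camera:** the same clamp at (333,235) next to the red stop at (340,262), and the tray at (390,298) with its oyster at (374,315).
- **Wrist camera:** the green bay at (197,97) and the slot at (190,190).

Next I'll measure these.

```bash
cat > h.py <<'E'
import numpy as np, cv2
from scipy.spatial.transform import Rotation as Ro
from cell import env
def cam(n):
    o=env.get_obs(); c=env.read_camera(n)
    if n=="wrist":
        T=np.eye(4); T[:3,:3]=Ro.from_euler("xyz",o["tool_rot"],degrees=True).as_matrix(); T[:3,3]=o["tool_pos"]
        c["T"]=T@c["hand_eye"]
    return c
def ray(c,uv):
    uv=np.atleast_2d(uv).astype(float); K=c["mtx"]
    d=np.stack([(uv[:,0]-K[0,2])/K[0,0],-(uv[:,1]-K[1,2])/K[1,1],-np.ones(len(uv))],1)
    return c["T"][:3,3], d@c["T"][:3,:3].T
def plane(c,uv,z):
    o,d=ray(c,uv); return o+d*((z-o[2])/d[:,2])[:,None]
def depth(c,uv):
    uv=np.atleast_2d(uv); o,d=ray(c,uv); r=c["range_z"][uv[:,1].astype(int),uv[:,0].astype(int)]
    return (o+d*r[:,None])
def tri(obs):  # list of (cam,uv)
    A=np.zeros((3,3));b=np.zeros(3);L=[]
    for c,uv in obs:
        o,d=ray(c,uv); d=d[0]/np.linalg.norm(d[0]); P=np.eye(3)-np.outer(d,d); A+=P;b+=P@o;L.append((P,o))
    x=np.linalg.solve(A,b); return x,[np.linalg.norm(P@(x-o)) for P,o in L]
def cloud(c):
    h,w=c["range_z"].shape; v,u=np.mgrid[:h,:w]; return depth(c,np.stack([u.ravel(),v.ravel()],1)).reshape(h,w,3)
def mask(c,lo,hi,box=None):
    m=cv2.inRange(cv2.cvtColor(c["img"],cv2.COLOR_RGB2HSV),np.array(lo),np.array(hi))
    if box: 
        k=np.zeros_like(m);k[box[1]:box[3],box[0]:box[2]]=1;m=m*k
    return m
E
python3 - <<'E'
from h import *
np.set_printoptions(precision=4,suppress=True)
C={n:cam(n) for n in ["scene","side","wrist"]}
B={"scene":(210,170,380,260),"side":(280,180,370,280),"wrist":(140,40,250,300)}
for n,c in C.items():
    P=cloud(c)
    for col,lo,hi in [("orange",(5,150,80),(16,255,255)),("green",(50,80,30),(85,255,160)),("red",(0,130,60),(4,255,255)),("red2",(172,130,60),(180,255,255))]:
        m=mask(c,lo,hi,B[n])>0
        if m.sum()<20: print(n,col,m.sum()); continue
        Q=P[m]; v,u=np.nonzero(m)
        Q2=Q; print(n,col,m.sum(),"px",u.mean().round(1),v.mean().round(1),"med",np.median(Q,0),"p5",np.percentile(Q,3,axis=0),"p95",np.percentile(Q,97,axis=0))
    # crops
    b=B[n]; im=c["img"][b[1]-10:b[3]+60,b[0]-60:b[2]+20,::-1]
    cv2.imwrite(f"pics/crop_{n}.png",cv2.resize(im,None,fx=2.5,fy=2.5,interpolation=cv2.INTER_CUBIC)); print(b[0]-60,b[1]-10)
E
```

```text
scene orange 355 px 257.3 211.8 med [ 0.5089 -0.1167  0.0722] p5 [ 0.4907 -0.1368  0.0468] p95 [ 0.5134 -0.099   0.0918]
scene green 12
scene red 262 px 280.9 241.1 med [ 0.7655 -0.1373  0.191 ] p5 [ 0.4696 -0.1764  0.0184] p95 [ 0.7763 -0.1216  0.1937]
scene red2 25 px 282.2 237.8 med [ 0.7555 -0.1326  0.1919] p5 [ 0.4895 -0.1767  0.0319] p95 [ 0.7722 -0.123   0.1937]
150 160
side orange 6
side green 2
side red 19
side red2 0
220 170
wrist orange 391 px 177.2 265.2 med [ 0.5    -0.0916  0.0579] p5 [ 0.4842 -0.093   0.0427] p95 [ 0.5115 -0.0892  0.085 ]
wrist green 3246 px 195.5 95.9 med [0.517  0.0767 0.0068] p5 [0.4955 0.0393 0.0053] p95 [0.5389 0.1118 0.0083]
wrist red 0
wrist red2 0
80 30
```

View pics/crop_scene.png

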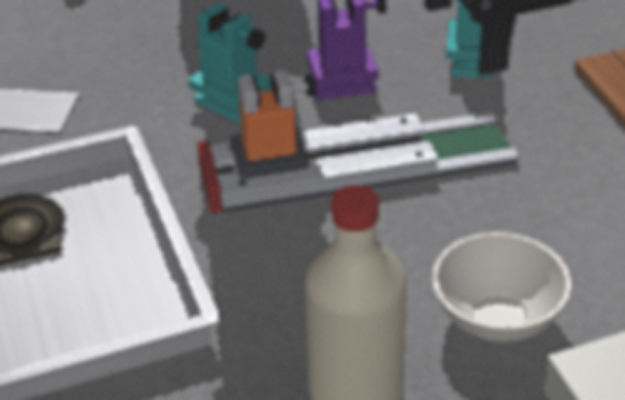

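View pics/crop_side.png

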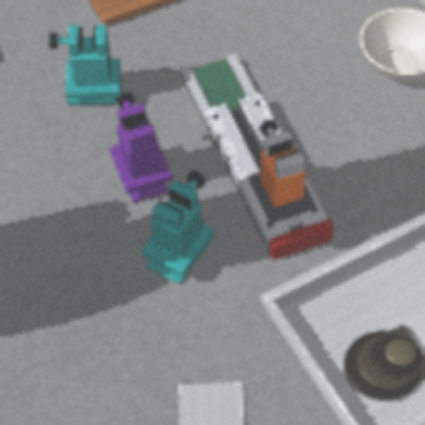

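Run:
```python
from h import *
np.set_printoptions(precision=4,suppress=True)
C={n:cam(n) for n in ["scene","side","wrist"]}
for n,uvs in {"side":[(333,235),(310,203),(340,263),(374,315)],"scene":[(258,208),(338,216),(234,230)]}.items():
    hsv=cv2.cvtColor(C[n]["img"],cv2.COLOR_RGB2HSV)
    for u,v in uvs: print(n,u,v,hsv[v,u],C[n]["img"][v,u],depth(C[n],(u,v)))
# top-down map 2mm/px from side & scene: x 0.3..1.0, y -0.6..0.5
for n in ["side","scene"]:
    P=cloud(C[n]).reshape(-1,3); I=C[n]["img"].reshape(-1,3)
    ok=(P[:,0]>.3)&(P[:,0]<1.0)&(P[:,1]>-.6)&(P[:,1]<.4)&(P[:,2]>-.02)&(P[:,2]<.25)
    P=P[ok];I=I[ok]; o=np.argsort(P[:,2]);P=P[o];I=I[o]
    M=np.zeros((500,350,3),np.uint8); H=np.zeros((500,350),np.float32)
    r=((.4-P[:,1])/.002).astype(int).clip(0,499); q=((P[:,0]-.3)/.002).astype(int).clip(0,349)
    M[r,q]=I[:,::-1]; H[r,q]=P[:,2]
    Hc=cv2.applyColorMap((H.clip(0,.12)/.12*255).astype(np.uint8),cv2.COLORMAP_JET)
    cv2.imwrite(f"pics/top_{n}.png",np.hstack([M,Hc]))
```

```text
side 333 235 [113   7 138] [134 135 138] [[ 0.4828 -0.1294  0.1077]]
side 310 203 [ 75  72 120] [ 86 120 103] [[0.5238 0.0771 0.0048]]
side 340 263 [  1 116 112] [112  62  61] [[ 0.4828 -0.1707  0.0303]]
side 374 315 [30  4 72] [72 72 71] [[ 0.4812 -0.3428  0.0215]]
scene 258 208 [ 10 159 144] [144  83  54] [[ 0.5097 -0.1158  0.0825]]
scene 338 216 [ 74  77 106] [ 74 106  89] [[0.512  0.0814 0.0069]]
scene 234 230 [  0 127  90] [90 45 45] [[ 0.5003 -0.1714  0.0302]]
```

View pics/top_side.png

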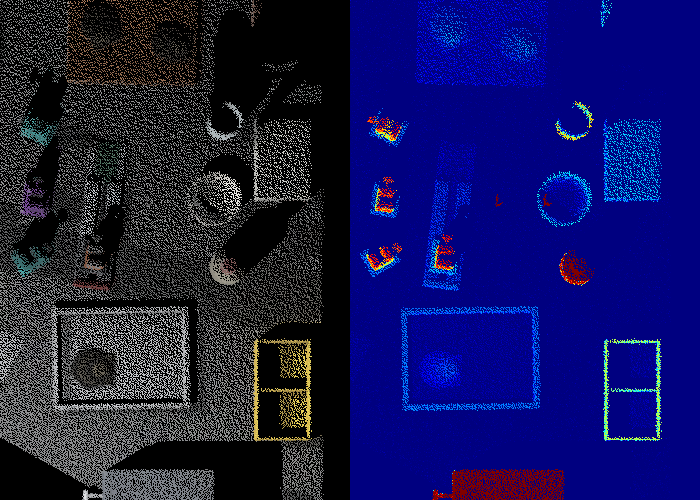

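View pics/top_scene.png

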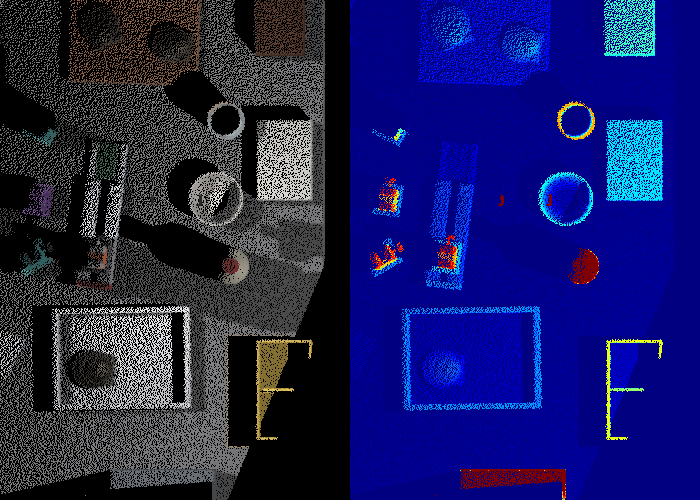

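Run:
```python
from h import *
np.set_printoptions(precision=4,suppress=True)
C={n:cam(n) for n in ["scene","side","wrist"]}
def rect(Q): 
    r=cv2.minAreaRect((Q[:,:2]*1000).astype(np.float32)); return r
for n,c in C.items():
    P=cloud(c); hsv=cv2.cvtColor(c["img"],cv2.COLOR_RGB2HSV)
    def sel(x0,x1,y0,y1,z0,z1): return (P[...,0]>x0)&(P[...,0]<x1)&(P[...,1]>y0)&(P[...,1]<y1)&(P[...,2]>z0)&(P[...,2]<z1)
    m=sel(.43,.57,-.09,.05,.019,.026); Q=P[m]
    if len(Q)>50: print(n,"lips",len(Q),np.median(Q[:,2]),rect(Q))
    m=sel(.43,.58,.0,.14,.003,.011)&(hsv[...,0]>60)&(hsv[...,0]<85)&(hsv[...,1]>55); Q=P[m]
    if len(Q)>50: print(n,"green",len(Q),np.median(Q[:,2]),rect(Q))
    m=sel(.43,.58,-.22,-.13,.0,.06)&((hsv[...,0]<5)|(hsv[...,0]>174))&(hsv[...,1]>90); Q=P[m]
    if len(Q)>10: print(n,"red",len(Q),np.percentile(Q[:,2],[5,50,95]),rect(Q))
    m=sel(.43,.58,-.17,-.06,.03,.1)&((hsv[...,0]>5)&(hsv[...,0]<16))&(hsv[...,1]>120); Q=P[m]
    if len(Q)>10: print(n,"orange",len(Q),np.percentile(Q[:,2],[2,50,98]),rect(Q))
    m=sel(.43,.58,-.17,-.06,.095,.13); Q=P[m]
    if len(Q)>10: print(n,"jaws",len(Q),np.percentile(Q[:,2],[2,50,98]),rect(Q))
    m=sel(.43,.58,-.19,-.06,.033,.042); Q=P[m]
    if len(Q)>10: print(n,"saddle",len(Q),np.percentile(Q[:,2],[2,50,98]),rect(Q))
    m=sel(.36,.72,-.46,-.18,.024,.04); Q=P[m]
    if len(Q)>10: print(n,"rim",len(Q),np.percentile(Q[:,2],[2,50,98]),rect(Q))
    m=sel(.56,.64,-.39,-.25,-.01,.02); Q=P[m]
    if len(Q)>10: print(n,"trayfloor",len(Q),np.percentile(Q[:,2],[2,50,98]))
    m=sel(.36,.44,-.18,.2,.02,.14); Q=P[m]
    if len(Q)>10: print(n,"lookalikes",len(Q),np.percentile(Q,[0,1,50,99,100],axis=0))
    m=sel(.43,.55,-.40,-.27,.012,.04); Q=P[m]
    if len(Q)>10: print(n,"oyster",len(Q),np.percentile(Q,[2,98],axis=0))
```

```text
scene lips 708 0.024347650848101976 ((503.2225036621094, -25.53131866455078), (122.38406372070312, 78.07105255126953), 83.30699157714844)
scene green 233 0.008770671705675692 ((509.8883056640625, 76.90013122558594), (75.4968032836914, 41.377098083496094), 83.50187683105469)
scene red 132 [0.009  0.0316 0.0349] ((486.9546813964844, -170.18695068359375), (10.499345779418945, 73.90995025634766), 83.19506072998047)
scene orange 417 [0.0436 0.0714 0.0919] ((497.3694763183594, -116.71916961669922), (34.358943939208984, 42.25257110595703), 1.143729567527771)
scene jaws 263 [0.0957 0.1089 0.1146] ((494.61407470703125, -102.95280456542969), (66.3516616821289, 36.165706634521484), 82.12663269042969)
scene saddle 284 [0.0331 0.0393 0.0418] ((489.36798095703125, -128.25990295410156), (92.74375915527344, 64.09771728515625), 82.55521392822266)
scene rim 2300 [0.0246 0.0323 0.0354] ((543.931396484375, -316.5559387207031), (282.6180114746094, 204.59033203125), 0.9548476338386536)
scene trayfloor 1999 [0.0041 0.0068 0.0094]
scene lookalikes 1690 [[ 0.36   -0.1466  0.0217]
 [ 0.3606 -0.1398  0.0243]
 
[... 1729 characters left out ...]
80.902099609375), (23.535049438476562, 32.25331115722656), 86.12322998046875)
wrist jaws 234 [0.0954 0.1035 0.1093] ((500.4575500488281, -76.3368148803711), (15.343550682067871, 16.65993309020996), 83.02275085449219)
wrist saddle 560 [0.0337 0.0379 0.0409] ((496.0843200683594, -86.09626770019531), (53.720252990722656, 17.343486785888672), 1.7627710103988647)
wrist rim 1024 [0.027  0.0299 0.0315] ((583.6473999023438, -218.5223388671875), (193.81704711914062, 13.20371150970459), 1.03084135055542)
wrist trayfloor 220 [0.0028 0.0041 0.0056]
wrist lookalikes 9927 [[ 0.3601 -0.0897  0.02  ]
 [ 0.364  -0.0827  0.0226]
 [ 0.3945  0.0237  0.0566]
 [ 0.419   0.1581  0.1044]
 [ 0.4227  0.1629  0.106 ]]
```

The track runs at a yaw of about 83°. The measured points are mouth ≈ (0.511, 0.036), clamp ≈ (0.491, -0.115) and tray centre ≈ (0.543, -0.316) with its yaw ≈ 1°. Heights agree with the text: lips 22.5 mm, rim 30 mm. I'll move to a wrist view of the clamp from behind, with yaw aligned.

Emit:
servo_tool --moves "-0.028 -0.027 0 0 0 0 -1; -0.028 -0.027 0 0 0 0 -1; -0.028 -0.027 0 0 0 0 -1; -0.028 -0.027 0 0 0 0 -1; -0.028 -0.027 0 0 0 0 -1; -0.028 -0.027 0 0 0 0 -1; 0 0 0 0 0 0.24 -1; 0 0 0 0 0 0 -1; 0 0 0 0 0 0 -1"

```text
time_s: 1.35
tool_pos: [0.481, -0.1737, 0.2315]
tool_rot: [179.9, -0.1, 83.3]
force: [0.4, 0.1, 0.8]
grip_width: 0.0872
```

Run:
```python
from h import *
np.set_printoptions(precision=4,suppress=True)
o=env.get_obs(); print(o["time_s"],o["tool_pos"],o["tool_rot"],o["force"])
c=cam("wrist"); cv2.imwrite("pics/wrist1.png",c["img"][:,:,::-1])
P=cloud(c); hsv=cv2.cvtColor(c["img"],cv2.COLOR_RGB2HSV)
u=np.array([np.cos(np.radians(83)),np.sin(np.radians(83))]); n=np.array([-u[1],u[0]])
def sel(x0,x1,y0,y1,z0,z1): return (P[...,0]>x0)&(P[...,0]<x1)&(P[...,1]>y0)&(P[...,1]<y1)&(P[...,2]>z0)&(P[...,2]<z1)
for nm,m in [("orange",sel(.43,.58,-.17,-.06,.03,.1)&((hsv[...,0]>5)&(hsv[...,0]<16))&(hsv[...,1]>120)),("jaws",sel(.43,.58,-.17,-.05,.095,.13)),("saddle",sel(.43,.58,-.19,-.06,.033,.042)),("lips",sel(.43,.57,-.07,.05,.019,.026)),("green",sel(.43,.58,.0,.14,.003,.011)&(hsv[...,0]>60)&(hsv[...,0]<85)&(hsv[...,1]>55)),("look",sel(.36,.44,-.2,.2,.02,.14))]:
    Q=P[m]
    if len(Q)<20: print(nm,len(Q)); continue
    print(nm,len(Q),"z",np.percentile(Q[:,2],[2,50,98]),"s",np.percentile(Q[:,:2]@u,[1,50,99]),"l",np.percentile(Q[:,:2]@n,[1,50,99]),cv2.minAreaRect((Q[:,:2]*1000).astype(np.float32)), "maxx",Q[:,0].max())
```

```text
1.35 [ 0.481  -0.1737  0.2315] [179.9238  -0.1444  83.3055] [0.3552 0.1284 0.8433]
orange 925 z [0.0386 0.0881 0.0899] s [-0.0713 -0.0529 -0.0339] l [-0.5263 -0.5034 -0.4866] ((496.2043151855469, -115.1385498046875), (43.749698638916016, 40.179656982421875), 81.87303924560547) maxx 0.5178777608327385
jaws 2031 z [0.1007 0.1096 0.1115] s [-0.0733 -0.0397 -0.0088] l [-0.5188 -0.5042 -0.49  ] ((495.4498291015625, -102.43472290039062), (66.06421661376953, 29.622648239135742), 83.03178405761719) maxx 0.5110571180491223
saddle 1172 z [0.0363 0.0382 0.0399] s [-0.0831 -0.039  -0.0208] l [-0.531  -0.4936 -0.4777] ((494.3149719238281, -112.75149536132812), (63.39291000366211, 53.97038650512695), 83.28002166748047) maxx 0.5240918838817685
lips 3737 z [0.0211 0.0228 0.0245] s [-0.0102  0.022   0.0491] l [-0.5398 -0.4943 -0.4689] ((502.8495178222656, -42.820159912109375), (61.605384826660156, 72.48762512207031), 83.35340881347656) maxx 0.5419268256123193
green 0
look 6009 z [0.0256 0.0737 0.105 ] s [-0.0938 -0.0465  0.0437] l [-0.4145 -0.3894 -0.3611] ((383.9582214355469, -73.87431335449219), (47.859519958496094, 146.2819366455078), 0.023124774917960167) maxx 0.40789830954668604
```

View pics/wrist1.png

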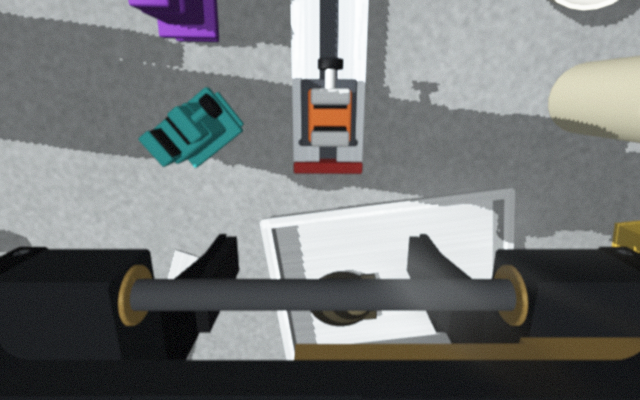

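The wrist view shows the clamp's orange block at (330,115) with its knob at (330,65), and the red stop at (327,168). The saddle fits a 63×54 mm rectangle centred at (0.494, -0.113) with yaw 83.3°, and the jaws' top is at 0.110, which matches the text. I'll move over it.

Emit:
servo_tool --moves "0.03 0.003 0 0 0 0 -1; 0.03 0.003 0 0 0 0 -1; 0 0 0.035 0 0 0 -1; 0 0 0.035 0 0 0 -1; 0 0 0 0 0 0 -1"

```text
time_s: 1.82
tool_pos: [0.5014, -0.1059, 0.1626]
tool_rot: [179.4, -0.2, 84.5]
force: [-1.5, 1.3, -1.0]
grip_width: 0.087
```

Emit:
servo_tool --moves "0 0 0 0 0 0 -1; 0 0 0 0 0 0 -1"

```text
time_s: 1.98
tool_pos: [0.502, -0.1036, 0.1628]
tool_rot: [179.6, -0.3, 84.9]
force: [0.4, -0.4, 0.5]
grip_width: 0.0869
```

Emit:
servo_tool --moves "-0.01 -0.0065 0.03 0 0 0.056 -1; 0 0 0.03 0 0 0 -1; 0 0 0 0 0 0 -1; 0 0 0 0 0 0 -1"

```text
time_s: 2.32
tool_pos: [0.5022, -0.1138, 0.1102]
tool_rot: [178.8, -0.2, 83.4]
force: [-0.1, 0.3, 0.4]
grip_width: 0.0873
```

Emit:
servo_tool --moves "0 -0.008 0 0.04 0.007 0 -1; 0 0 0 0 0 0 -1; 0 0 0 0 0 0 -1"

```text
time_s: 2.57
tool_pos: [0.4968, -0.1134, 0.1159]
tool_rot: [179.6, -0.4, 83.5]
force: [0.7, 0.1, 0.3]
grip_width: 0.0871
```

Emit:
servo_tool --moves "0 -0.002 0.027 0.015 0.01 0 -1; 0 0 0.025 0 0 0 -1; 0 0 0 0 0 0 -1; 0 0 0 0 0 0 -1"

```text
time_s: 2.9
tool_pos: [0.5011, -0.1137, 0.0704]
tool_rot: [179.3, -0.7, 83.5]
force: [0.5, 0.3, 0.1]
grip_width: 0.0869
```

Emit:
servo_tool --moves "0 -0.006 0.008 0.024 -0.024 0 -1; 0 0 0 0 0 0 -1; 0 0 0 0 0 0 -1"

```text
time_s: 3.15
tool_pos: [0.4969, -0.1133, 0.0655]
tool_rot: [179.8, 0.1, 83.5]
force: [0.4, 0.2, 0.5]
grip_width: 0.0872
```

Run:
```python
from h import *
for i in range(3):
    o=env.get_obs(); print(o["time_s"],o["tool_pos"],o["tool_rot"],o["force"],o["joint_velocities"].round(2))
    c=env.read_camera("side")
cv2.imwrite("pics/side2.png",cv2.resize(c["img"][160:320,240:440,::-1],None,fx=4,fy=3.5,interpolation=cv2.INTER_CUBIC)[:560])
```

```text
3.15 [ 0.49692011 -0.11330468  0.06551164] [1.79772408e+02 8.68170056e-02 8.35123511e+01] [0.40253948 0.18296111 0.50237864] [-0.59 -0.3  -0.21  0.52  0.24  0.89 -0.54]
3.2 [ 0.49678334 -0.11313129  0.06542762] [1.79789990e+02 7.41763993e-02 8.35175942e+01] [0.16483911 0.02158581 0.70454131] [ 0.07  0.13 -0.01  0.04 -0.17 -0.12  0.22]
3.25 [ 0.49674219 -0.1131672   0.06531188] [1.79791365e+02 7.04738642e-02 8.35111816e+01] [-0.34208845  0.86459619  0.35796823] [ 0.1   0.15  0.1   0.05 -0.15 -0.26  0.06]
```

View pics/side2.png

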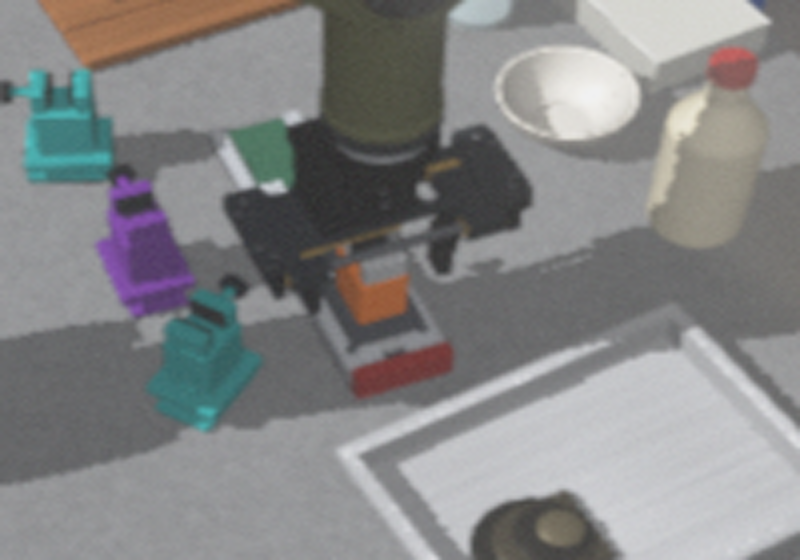

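Side view: the open fingers straddle the orange block (picture ~(375,285)) and stay clear of the look-alikes. I'll close now.

Emit:
servo_tool --moves "0 -0.002 0.001 0 0 0 -1; 0 0 0 0 0 0 1; 0 0 0 0 0 0 1; 0 0 0 0 0 0 1; 0 0 0 0 0 0 1; 0 0 0 0 0 0 1; 0 0 0 0 0 0 1; 0 0 0 0 0 0 1" --squeeze 30

```text
time_s: 3.97
tool_pos: [0.495, -0.1134, 0.0651]
tool_rot: [179.7, 0.1, 83.5]
force: [0.5, -0.6, 0.2]
grip_width: 0.0484
```

Emit:
servo_tool --moves "0 0 0 0 0 0 1; 0 0 0 0 0 0 1; 0 0 0 0 0 0 1; 0 0 0 0 0 0 1; 0 0 0 0 0 0 1"

```text
time_s: 4.38
tool_pos: [0.4949, -0.1134, 0.0651]
tool_rot: [179.7, 0.1, 83.5]
force: [-0.0, -0.7, 0.4]
grip_width: 0.0356
```

Emit:
servo_tool --moves "0.01 0 0 0 0 0 1; 0.015 0 0 0 0 0 1; 0.015 0 0 0 0 0 1; 0 0 0 0 0 0 1"

```text
time_s: 4.72
tool_pos: [0.4997, -0.0722, 0.0651]
tool_rot: [179.7, 0.1, 83.3]
force: [0.8, 2.1, -0.3]
grip_width: 0.036
```

Emit:
servo_tool --moves "0.02 0 0 0 0 0 1; 0.02 0 0 0 0 0 1; 0.02 0 0 0 0 0 1; 0 0 0 0 0 0 1"

```text
time_s: 5.05
tool_pos: [0.507, -0.0114, 0.0651]
tool_rot: [179.7, 0.2, 83.2]
force: [0.6, 1.2, -0.2]
grip_width: 0.036
```

Emit:
servo_tool --moves "0.02 0 0 0 0 0 1; 0.02 0 0 0 0 0 1; 0.02 0 0 0 0 0 1; 0.02 0 0 0 0 0 1; 0.01 0 0 0 0 0 1; 0 0 0 0 0 0 1; 0 0 0 0 0 0 1"

```text
time_s: 5.63
tool_pos: [0.5185, 0.0777, 0.0651]
tool_rot: [179.6, 0.3, 83.2]
force: [-0.2, 0.2, 1.6]
grip_width: 0.0358
```

Run:
```python
from h import *
np.set_printoptions(precision=4,suppress=True)
o=env.get_obs(); print(o["time_s"],o["tool_pos"],o["tool_rot"],o["force"],o["wrist_torque"])
for n,b in [("side",(240,120,440,280)),("scene",(200,140,400,300))]:
    c=cam(n); cv2.imwrite(f"pics/{n}3.png",cv2.resize(c["img"][b[1]:b[3],b[0]:b[2],::-1],None,fx=4,fy=3.5,interpolation=cv2.INTER_CUBIC)[:560])
    P=cloud(c);hsv=cv2.cvtColor(c["img"],cv2.COLOR_RGB2HSV)
    u=np.array([np.cos(np.radians(83.2)),np.sin(np.radians(83.2))]);nn=np.array([-u[1],u[0]])
    for nm,z0,z1,e in [("lips",.019,.026,None),("saddle",.033,.042,None),("orange",.045,.09,1)]:
        m=(P[...,0]>.44)&(P[...,0]<.57)&(P[...,1]>-.16)&(P[...,1]<.2)&(P[...,2]>z0)&(P[...,2]<z1)
        if e: m&=(hsv[...,0]>5)&(hsv[...,0]<16)&(hsv[...,1]>120)
        Q=P[m]
        if len(Q)>20: print(n,nm,len(Q),"s",np.percentile(Q[:,:2]@u,[1,50,99]),"l",np.percentile(Q[:,:2]@nn,[1,50,99]))
```

```text
5.6333 [0.5185 0.0777 0.0651] [179.6078   0.3359  83.1892] [-0.1935  0.1565  1.6036] [0.0395 0.1869 0.007 ]
side lips 903 s [-0.098  -0.0096  0.0945] l [-0.5358 -0.5018 -0.4638]
side saddle 122 s [0.1029 0.1148 0.1678] l [-0.5269 -0.4903 -0.4741]
side orange 121 s [0.1126 0.1163 0.1313] l [-0.5197 -0.4997 -0.4835]
scene lips 1207 s [-0.0993 -0.005   0.0941] l [-0.5403 -0.5129 -0.466 ]
scene saddle 213 s [0.105  0.1253 0.1689] l [-0.5338 -0.5237 -0.4783]
scene orange 182 s [0.1148 0.1215 0.1564] l [-0.5317 -0.5208 -0.4968]
```

View pics/side3.png

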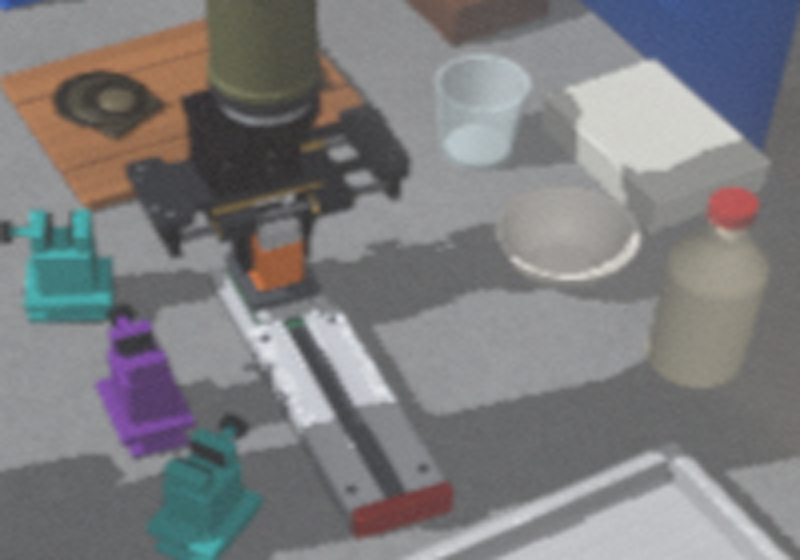

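View pics/scene3.png

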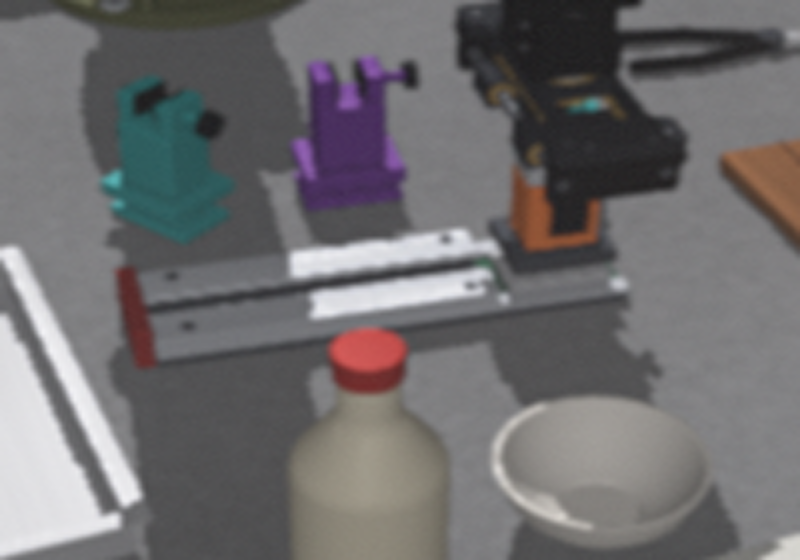

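Both views show the saddle wholly past the lips' end: saddle s = 0.104–0.168, lips' end ≈ 0.096. I'll move 4 mm more for margin, then lift.

Emit:
servo_tool --moves "0.004 0 0 0 0 0 1; 0 0 0 0 0 0 1; 0 0 -0.008 0 0 0 1; 0 0 -0.012 0 0 0 1; 0 0 -0.02 0 0 0 1; 0 0 0 0 0 0 1"

```text
time_s: 6.23
tool_pos: [0.515, 0.0746, 0.1033]
tool_rot: [-179.9, 0.7, 82.7]
force: [1.8, 0.1, -2.9]
grip_width: 0.0361
```

Lifted clear, and the force shows the load. Next I'll raise to carrying height and go toward the tray's free half, at about (0.612, -0.316).

Emit:
servo_tool --moves "0 0 -0.022 0 0 0 1; 0 0 -0.022 0 0 0 1; 0 0 -0.022 0 0 0 1; 0 0 0 0 0 0 1; -0.015 0.005 0 0 0 0 1; -0.024 0.009 0 0 0 0 1; -0.024 0.009 0 0 0 0 1; -0.024 0.009 0 0 0 0 1; -0.024 0.009 0 0 0 0 1; -0.024 0.009 0 0 0 0 1; -0.015 0.005 0 0 0 0 1; 0 0 0 0 0 0 1"

```text
time_s: 7.23
tool_pos: [0.5413, -0.0906, 0.1528]
tool_rot: [-178.6, 1.1, 82.8]
force: [-0.5, -1.2, -4.4]
grip_width: 0.0357
```

Emit:
servo_tool --moves "-0.015 0.007 -0.01 -0.049 0.038 0 1; -0.024 0.011 -0.003 0 0 0 1; -0.024 0.011 0 0 0 0 1; -0.024 0.011 0 0 0 0 1; -0.024 0.011 0 0 0 0 1; -0.024 0.011 0 0 0 0 1; -0.024 0.011 0 0 0 0 1; -0.024 0.011 0 0 0 0 1; -0.012 0.006 0 0 0 0 1; 0 0 0 0 0 0 1; 0 0 0 0 0 0 1"

```text
time_s: 8.15
tool_pos: [0.5989, -0.2938, 0.1379]
tool_rot: [-178.2, -0.5, 83.0]
force: [0.0, 0.9, -4.5]
grip_width: 0.036
```

Emit:
servo_tool --moves "-0.02 0.015 0 -0.063 -0.017 0 1; 0 0 0 0 0 0 1; 0 0 0 0 0 0 1"

```text
time_s: 8.4
tool_pos: [0.6104, -0.3094, 0.1323]
tool_rot: [-179.7, -0.3, 83.3]
force: [0.7, 2.2, -3.7]
grip_width: 0.0361
```

Run:
```python
from h import *
np.set_printoptions(precision=4,suppress=True)
o=env.get_obs(); print(o["time_s"],o["tool_pos"],o["tool_rot"],o["force"],o["wrist_torque"])
for n,b in [("side",(300,200,500,360)),("scene",(100,160,300,320))]:
    c=cam(n); cv2.imwrite(f"pics/{n}4.png",cv2.resize(c["img"][b[1]:b[3],b[0]:b[2],::-1],None,fx=4,fy=3.5,interpolation=cv2.INTER_CUBIC)[:560])
    P=cloud(c);hsv=cv2.cvtColor(c["img"],cv2.COLOR_RGB2HSV)
    m=(P[...,0]>.54)&(P[...,0]<.68)&(P[...,1]>-.38)&(P[...,1]<-.25)&(P[...,2]>.05)&(P[...,2]<.112)
    Q=P[m]; print(n,"lower part",len(Q),np.percentile(Q,[1,5,50,95,99],axis=0))
    R=Ro.from_euler("xyz",o["tool_rot"],degrees=True)
    L=R.inv().apply(Q-o["tool_pos"]); print("tool frame",np.percentile(L,[1,50,99],axis=0))
```

```text
8.4 [ 0.6104 -0.3094  0.1323] [-179.68     -0.3474   83.2838] [ 0.7075  2.1838 -3.7268] [ 0.123  -0.0164  0.0077]
side lower part 310 [[ 0.5764 -0.3443  0.0725]
 [ 0.5783 -0.3425  0.0753]
 [ 0.5904 -0.3331  0.1023]
 [ 0.624  -0.2898  0.1081]
 [ 0.628  -0.2816  0.11  ]]
tool frame [[-0.0343 -0.0317  0.0223]
 [-0.0252 -0.0183  0.0301]
 [ 0.0247  0.0215  0.0599]]
scene lower part 658 [[ 0.5891 -0.3433  0.077 ]
 [ 0.5985 -0.3407  0.0789]
 [ 0.6272 -0.3114  0.1045]
 [ 0.637  -0.2814  0.1096]
 [ 0.6387 -0.2781  0.1111]]
tool frame [[-0.0325 -0.0203  0.0211]
 [-0.      0.0175  0.0277]
 [ 0.0306  0.0267  0.0552]]
```

View pics/side4.png

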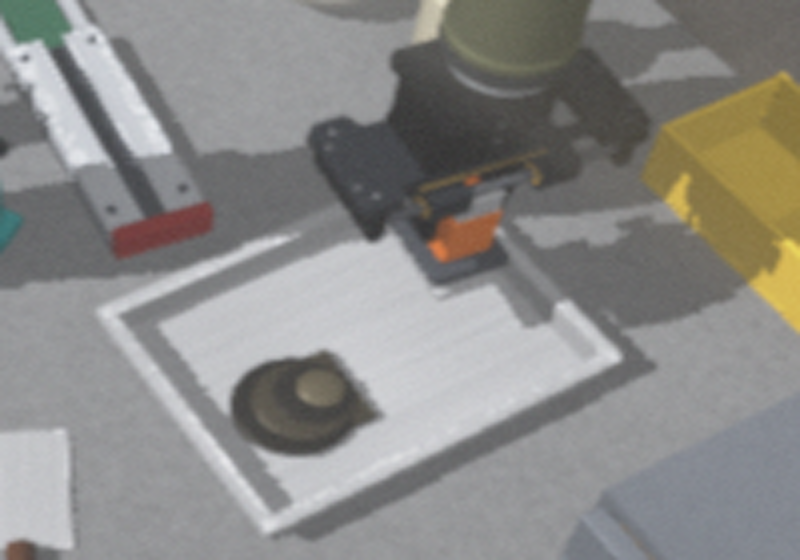

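View pics/scene4.png

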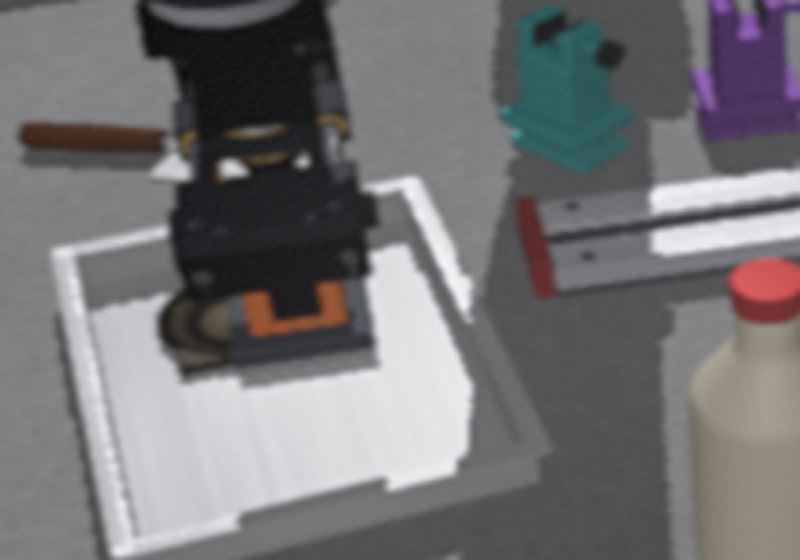

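Both views show the clamp hanging upright in the grip. The saddle's top is 28 mm below the TCP, so the foot is about 59 mm below it, and the clamp is over the free floor. I'll lower it.

Emit:
servo_tool --moves "0 0 0.018 -0.01 -0.01 0 1; 0 0 0.018 0 0 0 1; 0 0 0.012 0 0 0 1; 0 0 0 0 0 0 1; 0 0 0 0 0 0 1"

```text
time_s: 8.92
tool_pos: [0.6114, -0.3048, 0.0846]
tool_rot: [179.9, -0.1, 83.6]
force: [-0.5, -0.6, -3.8]
grip_width: 0.0357
```

Emit:
servo_tool --moves "0.0 0 0.010 0 0 0 1; 0 0 0.006 0 0 0 1; 0 0 0 0 0 0 1; 0 0 0 0 0 0 1"

```text
time_s: 9.25
tool_pos: [0.6126, -0.3042, 0.0692]
tool_rot: [179.7, -0.0, 83.7]
force: [0.6, -0.9, -3.9]
grip_width: 0.0359
```

Emit:
servo_tool --moves "0.0 0 0.003 0.01 0 0 1; 0 0 0.002 0 0 0 1; 0 0 0 0 0 0 1; 0 0 0 0 0 0 1"

```text
time_s: 9.58
tool_pos: [0.6135, -0.305, 0.065]
tool_rot: [179.9, 0.0, 83.6]
force: [-0.0, -1.1, -4.6]
grip_width: 0.036
```

Emit:
servo_tool --moves "0.0 0 0.002 0.005 0 0 1; 0 0 0 0 0 0 1; 0 0 0 0 0 0 1"

```text
time_s: 9.83
tool_pos: [0.6141, -0.3055, 0.0638]
tool_rot: [-180.0, 0.0, 83.6]
force: [-0.1, 0.6, -3.7]
grip_width: 0.0358
```

Emit:
servo_tool --moves "0.0 0 0.002 0 0 0 1; 0 0 0 0 0 0 1; 0 0 0 0 0 0 1"

```text
time_s: 10.08
tool_pos: [0.6148, -0.3058, 0.0637]
tool_rot: [179.9, 0.1, 83.6]
force: [-0.6, -0.2, -3.9]
grip_width: 0.0358
```

Emit:
servo_tool --moves "0.0 0 0.003 0 0 0 1; 0 0 0.002 0 0 0 1; 0 0 0 0 0 0 1"

```text
time_s: 10.33
tool_pos: [0.6159, -0.3065, 0.0636]
tool_rot: [179.7, 0.1, 83.6]
force: [-0.1, 0.0, -4.5]
grip_width: 0.0358
```

Emit:
servo_tool --moves "0.0 -0.002 0.005 0 0 0 1; 0 0 0.005 0 0 0 1"

```text
time_s: 10.5
tool_pos: [0.6177, -0.3074, 0.0629]
tool_rot: [179.2, 0.2, 83.6]
force: [-8.2, 3.4, 24.2]
grip_width: 0.0361
```

Run:
```python
from h import *
np.set_printoptions(precision=4,suppress=True)
o=env.get_obs(); print(o["time_s"],o["tool_pos"],o["tool_rot"],o["force"],o["wrist_torque"],o["effort"])
for n,b in [("side",(340,200,460,296)),("scene",(120,200,240,296))]:
    c=cam(n); cv2.imwrite(f"pics/{n}5.png",cv2.resize(c["img"][b[1]:b[3],b[0]:b[2],::-1],None,fx=6,fy=6,interpolation=cv2.INTER_CUBIC))
    P=cloud(c)
    for z0,z1 in [(.03,.042)]:
        m=(P[...,0]>.56)&(P[...,0]<.66)&(P[...,1]>-.36)&(P[...,1]<-.25)&(P[...,2]>z0)&(P[...,2]<z1)
        Q=P[m]; print(n,"saddle top",len(Q),np.percentile(Q,[1,50,99],axis=0),np.histogram(Q[:,2],8))
```

```text
10.5 [ 0.6177 -0.3074  0.0629] [179.2284   0.2098  83.6239] [-8.1775  3.3993 24.1803] [ 0.8675  2.5531 -0.0359] [ -0.3103 -41.7047   1.0775 -23.1558  -0.3939  -3.8364   0.037 ]
side saddle top 167 [[ 0.5834 -0.3417  0.0301]
 [ 0.5963 -0.3298  0.035 ]
 [ 0.6361 -0.2873  0.0404]] (array([16, 20, 31, 44, 31, 14,  9,  2]), array([0.03  , 0.0315, 0.033 , 0.0345, 0.036 , 0.0375, 0.039 , 0.0405,
       0.042 ]))
scene saddle top 358 [[ 0.6043 -0.3411  0.0303]
 [ 0.6375 -0.3102  0.0382]
 [ 0.6472 -0.277   0.0416]] (array([ 21,  20,  19,  22,  45, 109,  95,  27]), array([0.03  , 0.0315, 0.033 , 0.0345, 0.0359, 0.0374, 0.0389, 0.0404,
       0.0418]))
```

View pics/side5.png

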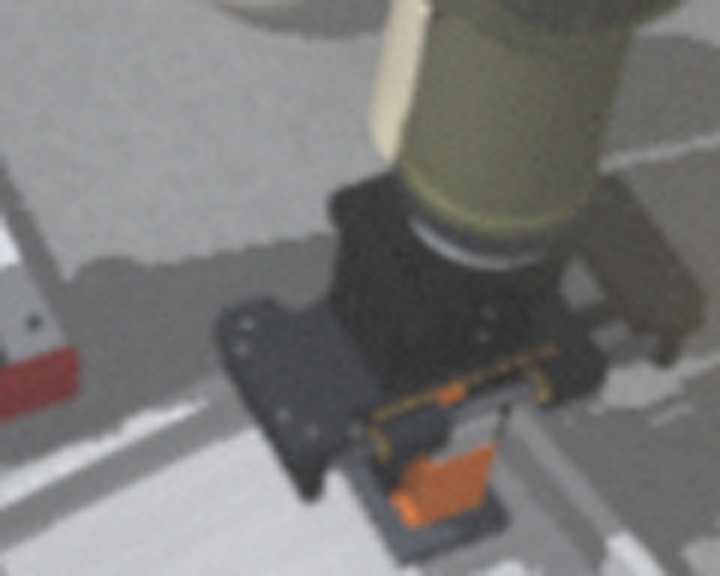

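View pics/scene5.png

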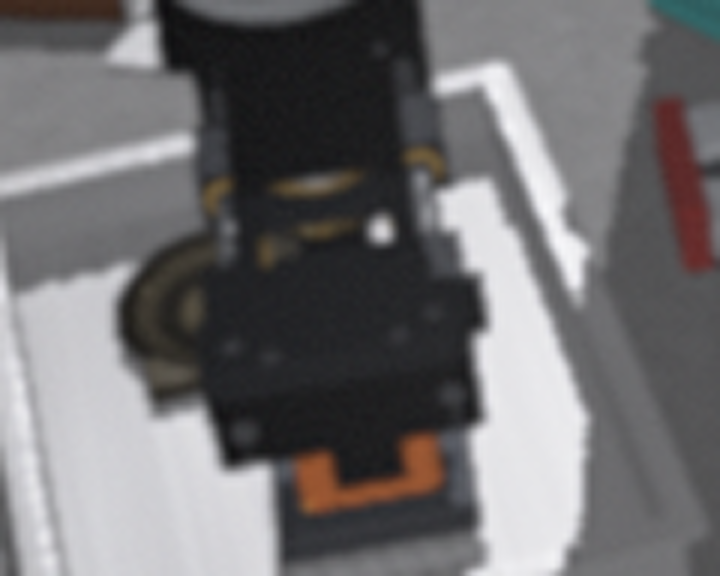

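The foot is on the floor: the reaction is 24 N upward, TCP z is 0.0629 against 0.0631 predicted, and the saddle's top is at about 0.036–0.038. I'll ease the pressure, level, and release.

Emit:
servo_tool --moves "0 0 -0.001 0.028 0.007 0 1; 0 0 0 0 0 0 1; 0 0 0 0 0 0 1"

```text
time_s: 10.85
tool_pos: [0.6187, -0.308, 0.0655]
tool_rot: [179.8, 0.1, 83.6]
force: [0.1, -0.3, -4.0]
grip_width: 0.0359
```

Emit:
servo_tool --moves "0 -0.001 0.003 0 0 0 1; 0 0 0.002 0 0 0 1; 0 0 0.002 0 0 0 1; 0 0 0 0 0 0 1"

```text
time_s: 11.18
tool_pos: [0.6185, -0.3082, 0.0629]
tool_rot: [179.7, 0.1, 83.6]
force: [-0.4, 0.6, -4.5]
grip_width: 0.0355
```

Emit:
servo_tool --moves "0 0 0.003 0 0 0 1; 0 0 0.002 0 0 0 1"

```text
time_s: 11.35
tool_pos: [0.619, -0.3084, 0.0627]
tool_rot: [179.5, 0.1, 83.6]
force: [-2.3, 1.1, 8.5]
grip_width: 0.0357
```

Light contact, with 8.5 N up. Opening now.

Emit:
servo_tool --moves "0 0 0 0 0 0 -1; 0 0 0 0 0 0 -1; 0 0 0 0 0 0 -1; 0 0 0 0 0 0 -1; 0 0 0 0 0 0 -1; 0 0 0 0 0 0 -1; 0 0 0 0 0 0 -1; 0 0 0 0 0 0 -1"

```text
time_s: 12.02
tool_pos: [0.6192, -0.3088, 0.0608]
tool_rot: [179.5, 0.1, 83.6]
force: [0.7, -0.4, 1.0]
grip_width: 0.0807
```

Emit:
servo_tool --moves "0 0 -0.01 0 0 0 -1; 0 0 -0.02 0 0 0 -1; 0 0 -0.03 0 0 0 -1; 0 0 -0.03 0 0 0 -1; 0 0 -0.03 0 0 0 -1; 0 0 -0.03 0 0 0 -1; -0.03 0 -0.01 0 0 0 -1; -0.03 0 0 0 0 0 -1; -0.02 0 0 0 0 0 -1; 0 0 0 0 0 0 -1; 0 0 0 0 0 0 -1"

```text
time_s: 12.93
tool_pos: [0.6099, -0.3876, 0.237]
tool_rot: [179.2, 0.2, 83.9]
force: [1.3, 0.1, 0.5]
grip_width: 0.0871
```

Run:
```python
from h import *
np.set_printoptions(precision=4,suppress=True)
o=env.get_obs(); print(o["time_s"],o["tool_pos"],o["tool_rot"],o["force"])
for n in ["wrist","side","scene"]:
    c=cam(n); cv2.imwrite(f"pics/{n}6.png",c["img"][:,:,::-1])
    P=cloud(c)
    for nm,z0,z1 in [("saddle",.032,.041),("jaws",.095,.125)]:
        m=(P[...,0]>.56)&(P[...,0]<.69)&(P[...,1]>-.37)&(P[...,1]<-.24)&(P[...,2]>z0)&(P[...,2]<z1)
        Q=P[m]
        if len(Q)>20: print(n,nm,len(Q),"z",np.percentile(Q[:,2],[2,50,98]),cv2.minAreaRect((Q[:,:2]*1000).astype(np.float32)))
    m=(P[...,0]>.43)&(P[...,0]<.55)&(P[...,1]>-.40)&(P[...,1]<-.27)&(P[...,2]>.012)&(P[...,2]<.04); Q=P[m]
    if len(Q)>20: print(n,"oyster",len(Q),np.percentile(Q,[2,98],axis=0).tolist())
```

```text
12.9333 [ 0.6099 -0.3876  0.237 ] [179.2347   0.2062  83.9326] [1.2501 0.141  0.4982]
wrist saddle 1296 z [0.033  0.0362 0.0379] ((640.0534057617188, -299.12969970703125), (118.83538818359375, 92.06111907958984), 82.46509552001953)
wrist jaws 2016 z [0.0987 0.1077 0.1095] ((620.665283203125, -297.21295166015625), (65.5329360961914, 29.412521362304688), 84.38098907470703)
wrist oyster 4258 [[0.45010117574284375, -0.3698073259053855, 0.012145866583166905], [0.5248453821372374, -0.304405239133839, 0.026044466816337358]]
side saddle 178 z [0.0321 0.0351 0.0401] ((634.9525146484375, -318.83905029296875), (63.87241744995117, 106.68809509277344), 73.04495239257812)
side jaws 141 z [0.096  0.1044 0.1105] ((610.3082885742188, -298.3653259277344), (68.84848022460938, 22.50773811340332), 87.60899353027344)
side oyster 596 [[0.4454882691295044, -0.3696492243092958, 0.012179803848313919], [0.5180319251010479, -0.30626387195080773, 0.027213333736406355]]
scene saddle 608 z [0.0321 0.0363 0.0404] ((635.5654907226562, -305.0459289550781), (129.3184356689453, 92.94546508789062), 89.95845794677734)
scene jaws 350 z [0.0965 0.1084 0.1124] ((618.6344604492188, -298.02081298828125), (65.93206024169922, 33.64222717285156), 85.49677276611328)
scene oyster 665 [[0.4490258122506207, -0.37291728619791736, 0.01289588011408272], [0.5251666549022954, -0.30365313345345374, 0.028964361580186275]]
```

View pics/wrist6.png

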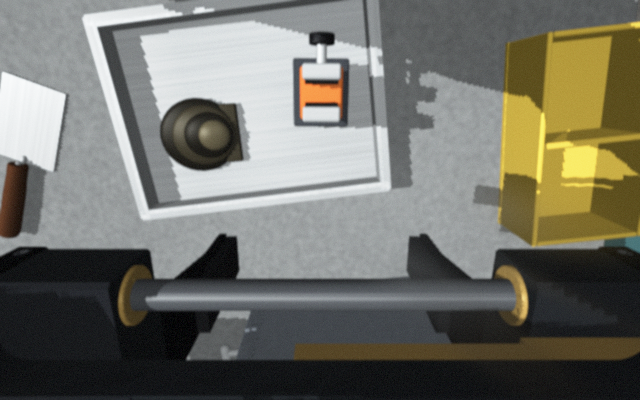

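View pics/side6.png

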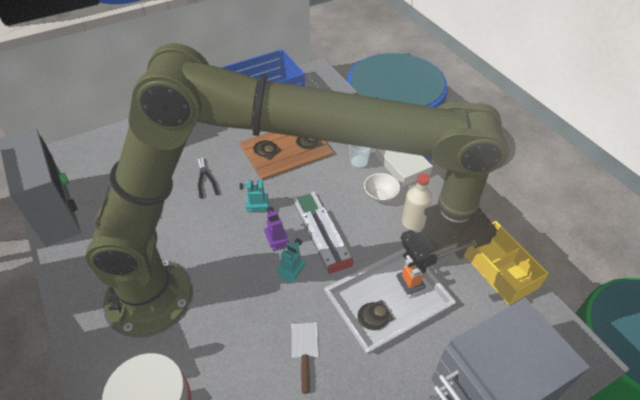

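View pics/scene6.png

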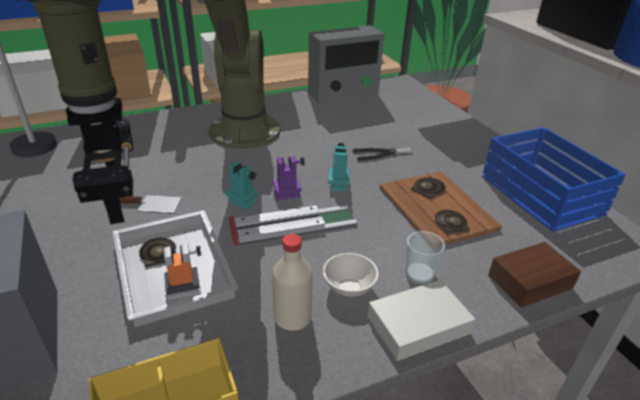

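The clamp stands upright in the tray: wrist picture (321,92), jaws' top at 0.108 = 4 + 104 mm, saddle top at 0.036. The oyster has not moved, nothing else looks shifted, and the gripper is well clear. I'll hand the job in.

```bash
python3 -c "
from cell import env
print(env.sign_off())"
```

```text
the job is handed in; nothing more can be done
None
```

I slid the orange clamp about 195 mm along the T-track into the green bay and lifted it off there. I then lowered it onto the free half of the tray floor, at about (0.618, -0.308). I released it only after feeling floor contact, and handed in just after 13 s of the 51 s.

**Last checks:**
- **Clamp:** it stands upright. The wrist and scene views put the jaws' top at 0.108 m, which is the tray floor plus the clamp's 104 mm. The side view's median was about 0.104 m, but it saw few points there. The saddle's top is at about 0.036 m.
- **Oysters:** the oyster in the tray measures within 2–3 mm of where it was at the start. The two on the board I judged only by eye.
- **Bench things:** the bottle, glass, bowl, pliers and scraper look unmoved in the pictures, but I did not measure them.
- **Gripper:** open, about 80 mm to the side of the clamp and well above it, touching nothing.

**What did not go smoothly:**
- **Small moves:** they drifted by a few millimetres and up to about 2°, so I corrected as I went.
- **First contact with the tray floor:** it pressed with about 24 N. I backed off about 2.5 mm and lowered again to about 8.5 N before letting go.

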